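# Pin-lock the lab drive spindles for transport

### The arm

A 6-joint arm with a two-finger parallel gripper is mounted at the origin on the work surface. World frame = base frame: x ahead of the robot, y to its left, z up, the work surface at z = 0. Lengths are in m, angles in degrees, forces in N, time in s.
With the tool pointing down it reaches from about 0.3 to 1 m from the base axis. Payload 5.1 kg.
Tool frame: the origin (TCP) lies between the finger pads; the fingertips stand 25 mm ahead of it and the grasp point (between the pads) lies 6 mm ahead of it; z points along the fingers, y is the line along which they close (so a half turn about z gives the same grasp; the last joint's range is limited). The gripper opens to 95 mm and grips with 3 to 60 N. Pads are 20 mm wide; open, the fingers measure 119 mm over their backs; the gripper's body (75 mm by 180 mm) begins 59 mm behind the grasp point.
Start: joints at [72.216, 7.093, 94.555, -0, 78.352, -4.733], TCP at [0.147, 0.633, 0.24] pointing down, gripper open.
Joint ranges: [-149.61, 149.61], [-58.7, 133.49], [1.44, 155.28], [-77.14, 257.14], [18.33, 153.61], [-166.67, 166.67]. Speed limits (degrees/s): [147.25, 147.25, 180, 180, 180, 180].

### API

Orientations are given as a 3x3 rotation matrix whose columns are the frame's x, y, z axes.
In Python, from rig import robot, imaging gives the robot as it stands (robot), with the cameras (imaging). Calls block until the motion is done:
- robot.move_to(position, orientation): joint-space move of the TCP to a pose.
- robot.move_l(position, frame=None, velocity=0.15, f_stop=None): straight line of the TCP; frame=None keeps the orientation; velocity is the mean speed in m/s. With f_stop (N) it stops when the force on the tool has changed by that much, and returns True; else False.
- robot.move_joints(angles): joint-space move.
- robot.set_gripper(opening): opening from 0.0 (shut) to 1.0 (fully open); the grip force is fixed at half the most; returns when the fingers have stopped.
- robot.pause(seconds).
- robot.inverse_kinematics(position, orientation): joint angles nearest the present ones, or None.
- robot.observe(): the state.
- imaging.read_camera(name): name is "side" or "top"; returns a dict with "img" (384x512x3 uint8, red, green, blue), "depth" (384x512 float32, m along the optical axis (not along the pixel's ray), 0 where there is no reading), "fx", "fy", "cx", "cy" (pixels), "rvec" (rotation vector, rad) and "tvec" (3), from world to camera coordinates, as OpenCV has them. Camera axes: x right, y down, z forward; pixel columns grow to the right and rows downward; lengths in m; the calibration is good to about 2 mm. A picture is of the moment at which its call begins.
A pose or a line that the arm cannot do raises robot.MotionError and nothing moves.
- robot.hand_in(): hands the job in; it is judged then, once.
The state is a dict: "time": time; "joint_pos": joint angles; "dq": joint speeds; "tau": joint torques, N m; "eef_pos": TCP position; "tool_rot": TCP orientation; "ft_force": force on the tool from outside, world axes, zero at the start; "wrist_torque": the same for the moment, N m; "width": opening from 0.0 (shut) to 1.0 (fully open); "finger_force": force on a finger pad.
Only numpy, scipy, OpenCV 4.12 (cv2) and the standard library are available. Lean on these libraries where they do the work, as an engineer would, in place of code of your own. Each camera call takes 0.05 s, during which the arm holds its last target. There are 200 camera calls.

### The job

The drive units are to be moved to another lab, so lock their spindles: for every linchpin on the bench, take the unit with the block of the same colour, turn its spindle until the hidden cross-hole lines up with the hole in the block, push the pin fully home, and swing its ring right over the spindle to the other side so that it holds the pin in. There may be fewer pins than units; leave a unit without a pin unpinned, and do not disturb the bottle, the jar and the green box.

Things in the scene. Friction and masses are not known exactly. Their poses are not given: they have to be found in the camera images.
- unit_red: fixed drive unit: white casing 90 x 90 mm, 60 mm high, on it a red bearing block 40 x 40 mm from 60 to 112 mm above the bench, round a vertical spindle. Origin: centre of the underside, on the spindle axis; z up, x from front (roughly facing the robot) to back, along a square hole 15 x 15 mm right through the block, its centre 98 mm above the bench
- unit_red_hole (a point): where the red block's cross-hole crosses the spindle axis, 98 mm above the bench; axes as the unit's. The hole's mouths lie 20 mm before and behind this point along x
- spindle_red (a joint): turn of the red unit's spindle, rad, anticlockwise from above positive, stops at -1.2 and 1.2, stiff (0.12 N m), stays where left. At 0 its own cross-hole (15 mm, hidden in the block) lines up with the block's; within about 0.1 rad the pin goes through, farther off the spindle blocks it
- spindle_red_top (a point): centre of the red unit's spindle's top face, 136 mm above the bench: a steel tang 24 mm long (x), 14 mm thick between two flats (y), standing 24 mm out of the block, to turn it by. A black line along its top (x) shows the direction of the hidden cross-hole
- pin_red: linchpin, 0.16 kg. Origin: on the shank's axis, mid-head, at the ring's hinge; x to the tip, z up. Steel head 36 x 20 x 12 mm (x, y, z); from its front (x = 18) a 12 mm square shank, round nose, tip at x = 64; red tab to hold, 22 x 16 mm, from z = 6 to 40. Lies on the bench tab up, origin 6 mm high. Fully home: head against the block, origin 38 mm from the spindle axis
- ring_red (a joint): swing of the red pin's ring about the pin's y, rad: 0 folded straight back behind the head (stop; it then lies level with the origin, close under fingers that hold the tab), 1.57 upright, 3.14 right over, level, round block and tip (stop). Stays where left (friction 0.022 N m). Brass U of 8 mm rod, 52 mm clear inside; clears tang, tab and block as it swings
- ring_red_bar (a point): middle of the red pin's ring's straight cross-bar (8 mm round rod, 60 mm long along the pin's y), 78 mm from the hinge
- unit_blue: fixed drive unit: white casing 90 x 90 mm, 60 mm high, on it a blue bearing block 40 x 40 mm from 60 to 112 mm above the bench, round a vertical spindle. Origin: centre of the underside, on the spindle axis; z up, x from front (roughly facing the robot) to back, along a square hole 15 x 15 mm right through the block, its centre 98 mm above the bench
- unit_blue_hole (a point): where the blue block's cross-hole crosses the spindle axis, 98 mm above the bench; axes as the unit's. The hole's mouths lie 20 mm before and behind this point along x
- spindle_blue (a joint): turn of the blue unit's spindle, rad, anticlockwise from above positive, stops at -1.2 and 1.2, stiff (0.12 N m), stays where left. At 0 its own cross-hole (15 mm, hidden in the block) lines up with the block's; within about 0.1 rad the pin goes through, farther off the spindle blocks it
- spindle_blue_top (a point): centre of the blue unit's spindle's top face, 136 mm above the bench: a steel tang 24 mm long (x), 14 mm thick between two flats (y), standing 24 mm out of the block, to turn it by. A black line along its top (x) shows the direction of the hidden cross-hole
- pin_blue: linchpin, 0.16 kg. Origin: on the shank's axis, mid-head, at the ring's hinge; x to the tip, z up. Steel head 36 x 20 x 12 mm (x, y, z); from its front (x = 18) a 12 mm square shank, round nose, tip at x = 64; blue tab to hold, 22 x 16 mm, from z = 6 to 40. Lies on the bench tab up, origin 6 mm high. Fully home: head against the block, origin 38 mm from the spindle axis
- ring_blue (a joint): swing of the blue pin's ring about the pin's y, rad: 0 folded straight back behind the head (stop; it then lies level with the origin, close under fingers that hold the tab), 1.57 upright, 3.14 right over, level, round block and tip (stop). Stays where left (friction 0.022 N m). Brass U of 8 mm rod, 52 mm clear inside; clears tang, tab and block as it swings
- ring_blue_bar (a point): middle of the blue pin's ring's straight cross-bar (8 mm round rod, 60 mm long along the pin's y), 78 mm from the hinge
- unit_yellow: fixed drive unit: white casing 90 x 90 mm, 60 mm high, on it a yellow bearing block 40 x 40 mm from 60 to 112 mm above the bench, round a vertical spindle. Origin: centre of the underside, on the spindle axis; z up, x from front (roughly facing the robot) to back, along a square hole 15 x 15 mm right through the block, its centre 98 mm above the bench
- unit_yellow_hole (a point): where the yellow block's cross-hole crosses the spindle axis, 98 mm above the bench; axes as the unit's. The hole's mouths lie 20 mm before and behind this point along x
- spindle_yellow (a joint): turn of the yellow unit's spindle, rad, anticlockwise from above positive, stops at -1.2 and 1.2, stiff (0.12 N m), stays where left. At 0 its own cross-hole (15 mm, hidden in the block) lines up with the block's; within about 0.1 rad the pin goes through, farther off the spindle blocks it
- spindle_yellow_top (a point): centre of the yellow unit's spindle's top face, 136 mm above the bench: a steel tang 24 mm long (x), 14 mm thick between two flats (y), standing 24 mm out of the block, to turn it by. A black line along its top (x) shows the direction of the hidden cross-hole
- pin_yellow: linchpin, 0.16 kg. Origin: on the shank's axis, mid-head, at the ring's hinge; x to the tip, z up. Steel head 36 x 20 x 12 mm (x, y, z); from its front (x = 18) a 12 mm square shank, round nose, tip at x = 64; yellow tab to hold, 22 x 16 mm, from z = 6 to 40. Lies on the bench tab up, origin 6 mm high. Fully home: head against the block, origin 38 mm from the spindle axis
- ring_yellow (a joint): swing of the yellow pin's ring about the pin's y, rad: 0 folded straight back behind the head (stop; it then lies level with the origin, close under fingers that hold the tab), 1.57 upright, 3.14 right over, level, round block and tip (stop). Stays where left (friction 0.022 N m). Brass U of 8 mm rod, 52 mm clear inside; clears tang, tab and block as it swings
- ring_yellow_bar (a point): middle of the yellow pin's ring's straight cross-bar (8 mm round rod, 60 mm long along the pin's y), 78 mm from the hinge
- bottle: bystander: amber bottle, 60 mm across, 150 mm high; origin: centre of its underside
- jar: bystander: white jar with blue cap, 64 mm across, 80 mm high; origin: centre of its underside
- tipbox: bystander: green box 80 x 110 x 55 mm; origin: centre of its underside

How it is judged (in metres and radians):
At the end, for the whole second after the job is handed in: every pin that is present sits in the unit of its own colour, its origin within 44 mm of the spindle axis point (38 mm is fully home), within 6 mm sideways and 7 mm in height of the hole's axis and within 0.15 rad of its direction, its ring swung over past 2.9 rad, and at rest (distance between pin_red and unit_red_hole below 0.044 m and y of pin_red in the frame of unit_red_hole between -0.006 and 0.006 m and z of pin_red in the frame of unit_red_hole between -0.007 and 0.007 m and angle between the x axis of pin_red and the x axis of unit_red, either way round below 0.15 rad and value of joint each of ring_red, ring_blue, ring_yellow above 2.9 rad and linear speed of each of pin_red, pin_blue, pin_yellow below 0.02 m/s and distance between pin_blue and unit_blue_hole below 0.044 m and y of pin_blue in the frame of unit_blue_hole between -0.006 and 0.006 m and z of pin_blue in the frame of unit_blue_hole between -0.007 and 0.007 m and angle between the x axis of pin_blue and the x axis of unit_blue, either way round below 0.15 rad and distance between pin_yellow and unit_yellow_hole below 0.044 m and y of pin_yellow in the frame of unit_yellow_hole between -0.006 and 0.006 m and z of pin_yellow in the frame of unit_yellow_hole between -0.007 and 0.007 m and angle between the x axis of pin_yellow and the x axis of unit_yellow, either way round below 0.15 rad); the robot touches nothing.
It fails at once if the bottle is disturbed (moved more than 3 cm or tipped) (distance of bottle from where it was at the start of the episode above 0.03 m or angle between bottle's own z axis and vertical above 0.4 rad).
It fails at once if the jar is disturbed (moved more than 3 cm or tipped) (distance of jar from where it was at the start of the episode above 0.03 m or angle between jar's own z axis and vertical above 0.4 rad).
It fails at once if the tipbox is disturbed (moved more than 3 cm or tipped) (distance of tipbox from where it was at the start of the episode above 0.03 m or angle between tipbox's own z axis and vertical above 0.4 rad).
Of pin_red, pin_blue, pin_yellow only 2 to 3 are there at a start; the rules pass over those that are not, and their reading is None.
At some moment in a run one of pin_red, pin_blue, pin_yellow may be knocked a few centimetres aside while the robot is not near it.
It also fails if it takes over 210 s, if anything falls off the work surface, if the arm or the gripper's body presses on something with over 40 N, if the wrist force passes 120 N, or if a joint passes its speed limit or range.

## Working session

There is one attempt and no reset: what is moved stays moved. The work goes in short steps, each a Python script; the robot and the scene stay as the last script left them, time stands still between calls to the robot, and variables do not carry over. Pictures are saved under pics/ and viewed, at most 14 in all, crops included, and the job is handed in when it is done.

```bash
ls; mkdir -p pics
python3 - <<'E'
from rig import robot, imaging
import cv2,numpy as np
for n in("top","side"):
    c=imaging.read_camera(n); cv2.imwrite(f"pics/{n}0.png",cv2.resize(c["img"][:,:,::-1],(800,600),interpolation=cv2.INTER_CUBIC)); 
    R=cv2.Rodrigues(np.array(c["rvec"]))[0]; print(n,c["fx"],c["cx"],c["cy"],-R.T@np.array(c["tvec"]).ravel(),R.round(3).tolist())
E
```

```text
pics
rig.py
top 394.95659906504187 256.0947943814294 195.1104585729282 [ 0.32601773 -0.00650356  1.34225272] [[0.05, -0.999, -0.002], [-0.977, -0.048, -0.21], [0.209, 0.012, -0.978]]
side 370.7350404358469 258.4568870317427 192.55447643255465 [-0.1603681  -0.69923072  0.72958542] [[0.687, -0.726, -0.022], [-0.39, -0.342, -0.855], [0.614, 0.596, -0.518]]
```

View pics/top0.png

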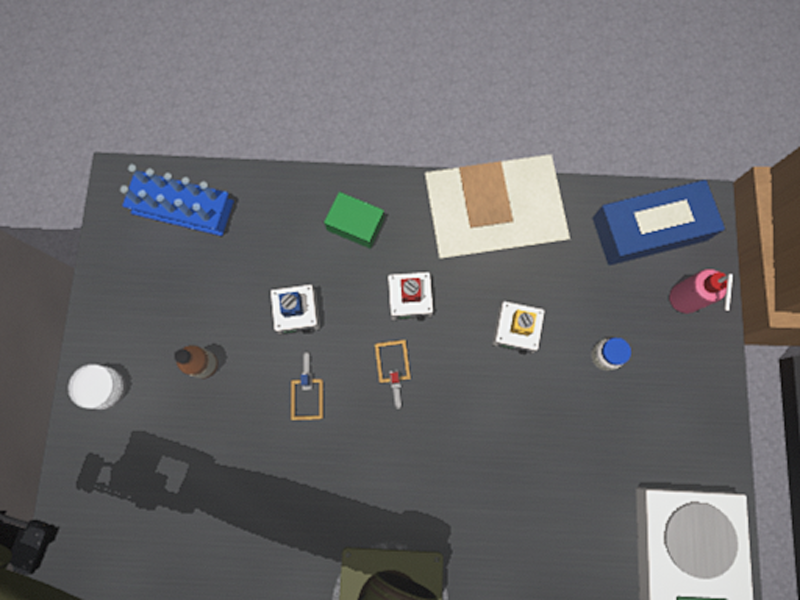

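View pics/side0.png

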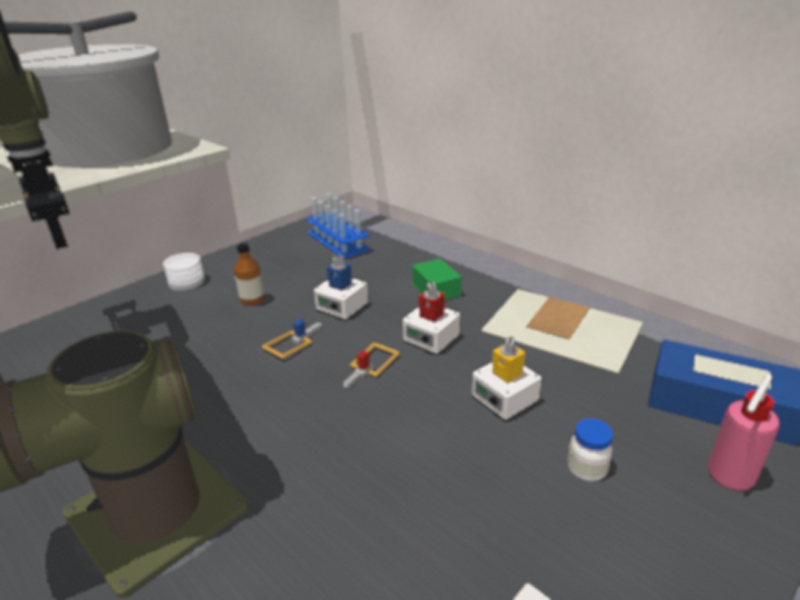

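The top view shows a blue pin at about (306,378), tip to the back, and a red pin at about (395,378), tip toward the robot. There is no yellow pin. The units are at (295,308) blue, (410,295) red and (520,327) yellow. Next I'll measure them.

```bash
cat > h.py <<'E'
from rig import robot, imaging
import cv2,numpy as np
def cam(n):
    c=imaging.read_camera(n); c["R"]=cv2.Rodrigues(np.array(c["rvec"],float))[0]; c["t"]=np.array(c["tvec"],float).ravel(); c["o"]=-c["R"].T@c["t"]; return c
def plane(c,uv,z):
    uv=np.atleast_2d(uv).astype(float)
    d=np.c_[(uv[:,0]-c["cx"])/c["fx"],(uv[:,1]-c["cy"])/c["fy"],np.ones(len(uv))]@c["R"]
    return c["o"]+d*((z-c["o"][2])/d[:,2])[:,None]
def cloud(c):
    v,u=np.mgrid[:384,:512]; D=c["depth"]
    P=np.stack([(u-c["cx"])/c["fx"]*D,(v-c["cy"])/c["fy"]*D,D],-1)
    return (P-c["t"])@c["R"]
def px(c,p): return cv2.projectPoints(np.atleast_2d(np.array(p,float)),np.array(c["rvec"],float),np.array(c["tvec"],float),np.array([[c["fx"],0,c["cx"]],[0,c["fy"],c["cy"]],[0,0,1.]]),None)[0][:,0]
def hsv(c): return cv2.cvtColor(c["img"],cv2.COLOR_RGB2HSV)
def mask(c,col):
    r={"blue":[(105,125)],"red":[(0,6),(174,180)],"brass":[(11,22)],"yellow":[(20,30)]}[col]
    return sum(cv2.inRange(hsv(c),(a,110,50),(b,255,255)) for a,b in r)
E
python3 - <<'E'
from h import *
S={}
for n in("top","side"):
    c=cam(n);S[n]=c;P=cloud(c);z=P[...,2];H=hsv(c);D=c["depth"]>0
    for col,(x,y) in {"blue":(.57,.18),"red":(.6,0),"yellow":(.55,-.17)}.items():
        near=(abs(P[...,0]-x)<.12)&(abs(P[...,1]-y)<.1)&D
        for nm,a,b in(("case",.052,.068),("block",.104,.12),("tang",.127,.145)):
            m=near&(z>a)&(z<b)
            if nm=="case": m&=(H[...,1]<60)&(H[...,2]>120)
            q=P[m]
            if len(q)<3: print(n,col,nm,len(q));continue
            r=cv2.minAreaRect(q[:,:2].astype(np.float32))
            print(n,col,nm,len(q),np.round(r[0],4),np.round(r[1],3),round(r[2],1),"z",np.median(q[:,2]).round(4))
c=S["top"]; s=S["side"]
for col in("blue","red","brass"):
    for n,c in S.items():
        k=cv2.connectedComponentsWithStats(mask(c,col))
        for i in range(1,k[0]):
            if 5<k[2][i][4]<500: 
                p=plane(c,k[3][i],.03)[0]; print(n,col,k[2][i],k[3][i].round(1),p.round(3))
t=S["top"]["img"]
cv2.imwrite("pics/crop1.png",cv2.resize(t[165:275,165:355][:,:,::-1],(798,462),interpolation=cv2.INTER_CUBIC))
E
```

```text
top blue case 472 [0.5845 0.2363] [0.09 0.09] 11.5 z 0.0597
top blue block 119 [0.5841 0.2364] [0.041 0.041] 11.1 z 0.1124
top blue tang 38 [0.5838 0.235 ] [0.013 0.022] 47.9 z 0.1358
top red case 496 [ 0.6268 -0.011 ] [0.09  0.089] 6.8 z 0.0598
top red block 115 [ 0.6269 -0.0113] [0.041 0.039] 4.3 z 0.1129
top red tang 38 [ 0.6261 -0.0108] [0.025 0.013] 55.3 z 0.1346
top yellow case 376 [ 0.5704 -0.2385] [0.075 0.09 ] 80.9 z 0.0596
top yellow block 119 [ 0.5694 -0.246 ] [0.04 0.04] 80.1 z 0.1121
top yellow tang 42 [ 0.569  -0.2459] [0.024 0.015] 30.6 z 0.1355
side blue case 229 [0.584  0.2323] [0.089 0.09 ] 10.8 z 0.0588
side blue block 71 [0.5865 0.2326] [0.042 0.04 ] 12.9 z 0.1111
side blue tang 24 [0.5865 0.2341] [0.017 0.022] 50.6 z 0.1336
side red case 286 [ 0.6271 -0.012 ] [0.093 0.093] 5.9 z 0.0589
side red block 92 [ 0.6276 -0.0125] [0.042 0.043] 6.2 z 0.1112
side red tang 27 [ 0.6265 -0.0149] [0.022 0.013] 41.3 z 0.1343
side yellow case 225 [ 0.5659 -0.2336] [0.089 0.072] 0.3 z 0.0586
side yellow block 131 [ 0.5702 -0.2475] [0.042 0.042] 81.9 z 0.1116
side yellow tang 36 [ 
[... 1904 characters left out ...]
29.7] [0.488 0.022 0.03 ]
top brass [477 218  16   2  17] [484.1 218.9] [ 0.563 -0.757  0.03 ]
top brass [497 219   5   2   7] [499.1 219.4] [ 0.564 -0.807  0.03 ]
top brass [114 222  16  17 108] [122.9 230.6] [0.464 0.448 0.03 ]
top brass [186 243  21  26 167] [196.  257.2] [0.389 0.197 0.03 ]
side brass [150 161  16  18 200] [157.2 170.8] [0.52  0.535 0.03 ]
side brass [154 190  15   5  40] [161.2 192.5] [0.432 0.376 0.03 ]
side brass [168 212  31  18 158] [182.1 221. ] [0.374 0.17  0.03 ]
side brass [234 220  21  21 135] [244.  228.5] [ 0.48 -0.01  0.03]
side brass [315 222  21  23 320] [324.8 233.1] [ 0.628 -0.212  0.03 ]
side brass [224 230   6   5  21] [226.7 232.4] [0.43  0.016 0.03 ]
```

View pics/crop1.png

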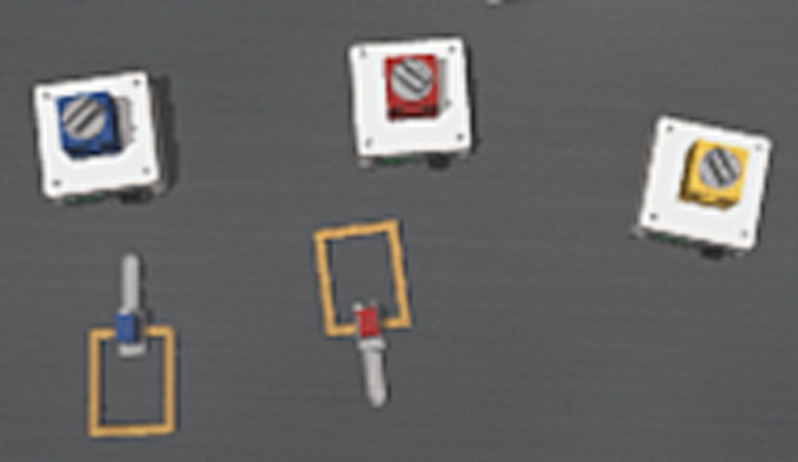

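```bash
cat >> h.py <<'E'
def down(a):
    a=np.radians(a); s,c=np.sin(a),np.cos(a); return np.array([[-s,c,0],[c,s,0],[0,0,-1.]])
UNIT={"blue":[.5845,.2350,11.4],"red":[.6270,-.0117,6.2]}
def unit(c): x,y,a=UNIT[c]; r=np.radians(a); return np.array([x,y]),np.array([np.cos(r),np.sin(r)]),np.array([-np.sin(r),np.cos(r)]),a
def ft(): o=robot.observe(); return np.r_[np.array(o["ft_force"]).round(2),np.array(o["wrist_torque"]).round(3),o["width"]].round(3)
E
python3 - <<'E'
from h import *
for nm,p,al in(("blue",(.5845,.235,.3),(-41+90,101.4,90)),("red",(.627,-.0117,.3),(52+90,96.2,90,270))):
    for a in al:
        for k in(0,180,-180):
            q=robot.inverse_kinematics(p,down(a+k)); print(nm,a+k,None if q is None else np.round(q,1))
E
```

```text
blue 49 [ 17.    2.9  93.3  -0.   83.8 -32. ]
blue 229 [ 17.    2.9  93.3  -0.   83.8 148. ]
blue -131 [ 17.    2.9  93.3  -0.   83.8 148. ]
blue 101.4 [ 17.    2.9  93.3  -0.   83.8 -84.4]
blue 281.4 [17.   2.9 93.3 -0.  83.8 95.6]
blue -78.6 [17.   2.9 93.3 -0.  83.8 95.6]
blue 90 [ 17.    2.9  93.3  -0.   83.8 -73. ]
blue 270 [ 17.    2.9  93.3  -0.   83.8 107. ]
blue -90 [ 17.    2.9  93.3  -0.   83.8 107. ]
red 142 [  -6.     2.5   93.7   -0.    83.8 -148. ]
red 322 [-6.   2.5 93.7 -0.  83.8 32. ]
red -38 [-6.   2.5 93.7 -0.  83.8 32. ]
red 96.2 [  -6.     2.5   93.7   -0.    83.8 -102.2]
red 276.2 [-6.   2.5 93.7 -0.  83.8 77.8]
red -83.8 [-6.   2.5 93.7 -0.  83.8 77.8]
red 90 [ -6.    2.5  93.7  -0.   83.8 -96. ]
red 270 [-6.   2.5 93.7 -0.  83.8 84. ]
red -90 [-6.   2.5 93.7 -0.  83.8 84. ]
red 270 [-6.   2.5 93.7 -0.  83.8 84. ]
red 450 [ -6.    2.5  93.7  -0.   83.8 -96. ]
red 90 [ -6.    2.5  93.7  -0.   83.8 -96. ]
```

```bash
cat > spin.py <<'E'
from h import *
def spin(col,tang):
    o,ex,ey,a=unit(col); k=0 if col=="blue" else 180
    robot.set_gripper(.5)
    robot.move_to([*o,.25],down(tang+90-k)); robot.move_l([*o,.14],velocity=.1,f_stop=8)
    print("pre",ft()); robot.set_gripper(0); robot.pause(.2); print("grip",ft())
    for f in(.33,.67,1): robot.move_to([*o,.14],down(tang+f*(a-tang)+90-k))
    robot.pause(.2); f0=ft(); print("turned",f0,"lat",f0[:2]@ey,"ax",f0[:2]@ex)
    robot.set_gripper(.5);robot.pause(.2); print("open",ft())
    robot.set_gripper(0); robot.pause(.3); f0=ft();print("regrip",f0,"lat",f0[:2]@ey)
    robot.set_gripper(.5); robot.move_l([*o,.3],velocity=.2)
E
python3 - <<'E'
from spin import *
robot.move_l([.147,.633,.32])
spin("blue",-41); print(robot.observe()["time"])
E
```

```text
pre [ 0.19   0.14   1.5   -0.004  0.054  0.044  0.501]
grip [ 5.97   5.11  -3.91   0.746 -0.718 -0.022  0.141]
turned [ 4.17   1.66  -2.83   0.43  -0.744  0.11   0.146] lat 0.8030190404911021 ax 4.415841983201929
open [ 0.13  -0.05  -0.67   0.033  0.01  -0.022  0.503]
regrip [-0.24   2.34   0.25   0.322  0.063  0.028  0.142] lat 2.3412723103058193
11.0583
```

```bash
cat >> spin.py <<'E'
def probe(col):
    o,ex,ey,a=unit(col); k=0 if col=="blue" else 180
    robot.move_to([*o,.2],down(a+90-k)); r=[]
    for d in(-.002,0,.002,.004):
        p=o+ey*d; robot.set_gripper(.5); robot.move_l([*p,.14],velocity=.05); robot.pause(.2); f0=ft()
        robot.set_gripper(0); robot.pause(.3); f=ft()-f0; q=np.array(robot.observe()["eef_pos"][:2])-o
        r.append((d,f[:2]@ey)); print(d,"lat",f[:2]@ey,"eef",(q@ey).round(5),"mz",f[5])
    robot.set_gripper(.5); robot.move_l([*o,.3],velocity=.2)
    m=np.polyfit(*np.array(r).T,1); print(col,"slope",m[0],"zero at",-m[1]/m[0])
E
python3 - <<'E'
from spin import *
probe("blue")
spin("red",52); probe("red"); print(robot.observe()["time"])
S=[cam("top"),cam("side")]
for c in S:
    P=cloud(c);z=P[...,2]
    for col in("blue","red"):
        o=unit(col)[0]; q=P[(np.hypot(P[...,0]-o[0],P[...,1]-o[1])<.03)&(z>.128)&(z<.15)]
        if len(q)>3: print(col,cv2.minAreaRect(q[:,:2].astype(np.float32)))
        q=P[(np.hypot(P[...,0]-o[0],P[...,1]-o[1])<.08)&(z>.053)&(z<.067)]; print(col,"case",cv2.minAreaRect(q[:,:2].astype(np.float32)))
t=S[0]["img"]
cv2.imwrite("pics/crop2.png",cv2.resize(t[165:275,165:355][:,:,::-1],(798,462),interpolation=cv2.INTER_CUBIC))
E
```

```text
-0.002 lat 6.28468771155827 eef 0.00011 mz 0.062
0 lat 2.1553414082186486 eef 0.00023 mz 0.10500000000000001
0.002 lat -5.291728235371724 eef 0.00041 mz 0.02600000000000001
0.004 lat -11.668994275817226 eef 0.00051 mz 0.129
blue slope -3065.405780285843 zero at 0.00030509253895437876
pre [ 0.17  -0.38  -0.12  -0.158  0.103 -0.014  0.501]
grip [ 5.17  -3.08  -2.75  -0.546 -0.538  0.089  0.145]
turned [ 5.19  -1.34  -3.31  -0.357 -0.645 -0.125  0.146] lat -1.8926789478371613 ax 5.014924366370247
open [-0.48  -0.62  -0.33  -0.046  0.181 -0.01   0.498]
regrip [-0.75  -0.54   1.05  -0.292  0.172  0.104  0.147] lat -0.4558420037655332
-0.002 lat 5.689727805445134 eef -0.00031 mz 0.11
0 lat 0.17008565743235388 eef -0.00016 mz 0.108
0.002 lat -6.157726995112202 eef -3e-05 mz -0.007000000000000003
0.004 lat -12.353058852704594 eef 9e-05 mz 0.046
red slope -3022.8086313496856 zero at -4.6292862682034786e-05
42.8083
blue ((0.585184633731842, 0.23504678905010223), (0.0231915432959795, 0.012805848382413387), 6.866186618804932)
blue case ((0.583996593952179, 0.23589231073856354), (0.09066504240036011, 0.0900152400135994), 10.322428703308105)
red case ((0.0, 0.0), (0.0, 0.0), 0.0)
blue ((0.5861696600914001, 0.23306913673877716), (0.026464175432920456, 0.012520380318164825), 17.814170837402344)
blue case ((0.5837153792381287, 0.23370760679244995), (0.09114353358745575, 0.09304773062467575), 13.68010139465332)
red ((0.625640869140625, -0.014967752620577812), (0.0237253550440073, 0.015318254940211773), 14.367132186889648)
red case ((0.6257522702217102, -0.014396578073501587), (0.09111326187849045, 0.09044039994478226), 8.780773162841797)
```

View pics/crop2.png

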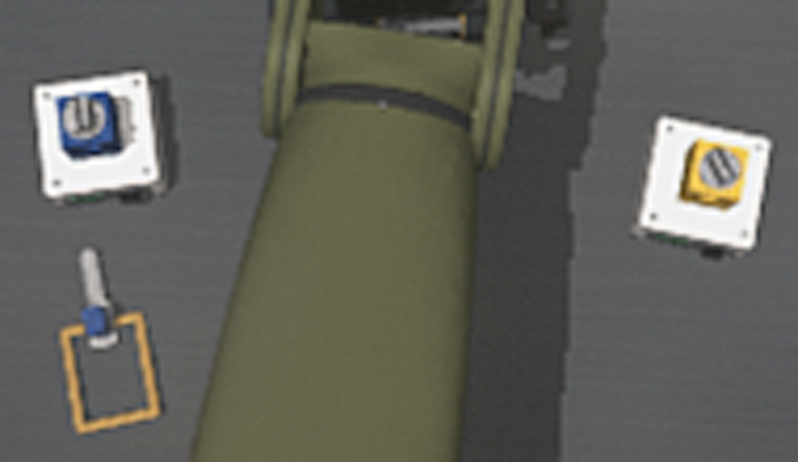

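```bash
sed -i 's/"blue":\[.5845,.2350/"blue":[.5844,.2353/' h.py
cat > pin.py <<'E'
from h import *
def pinpose(col,guess=None):
    res=[]
    for n in("top","side"):
        c=cam(n);P=cloud(c);z=P[...,2]; m=(mask(c,col)>0)&(z>.025)&(z<.055)&(c["depth"]>0)
        m&=(P[...,0]<.56)&(P[...,0]>.25)&(abs(P[...,1])<.4)
        if m.sum()<8: print(n,"hidden");continue
        k=m&(z>.038); q=P[k] if k.sum()>4 else P[m]
        t=np.array(cv2.minAreaRect(q[:,:2].astype(np.float32))[0])
        b=(mask(c,"brass")>0)&(np.hypot(P[...,0]-t[0],P[...,1]-t[1])<.11)&(z>-.01)&(z<.025)
        B=plane(c,np.argwhere(b)[:,::-1],.008)[:,:2]
        r=cv2.minAreaRect(B.astype(np.float32)); d=t-np.array(r[0]); yaw=np.degrees(np.arctan2(d[1],d[0]))
        ya=r[2]+90*np.round((yaw-r[2])/90); print(n,m.sum(),k.sum(),"tab",t.round(4),"ring",np.round(r[0],4),np.round(r[1],4),"yaw",yaw.round(1),round(ya,1)); res.append([*t,ya])
    res=np.array(res); res[:,2]=res[0,2]+(res[:,2]-res[0,2]+180)%360-180
    return res.mean(0)
def pick(col,p,k):
    robot.set_gripper(.5); robot.move_to([p[0],p[1],.12],down(p[2]+90+k)); robot.move_l([p[0],p[1],.0415],velocity=.1,f_stop=8); robot.set_gripper(0); robot.pause(.1)
    print("picked",ft()); robot.move_l([p[0],p[1],.16],velocity=.15); print("lifted",ft())
def insert(col,k,off=0,f=12):
    o,ex,ey,a=unit(col); z=.1335
    g=lambda d:[*(o-ex*d+ey*off),z]
    robot.move_to([*(o-ex*.1)[:2],.18],down(a+90+k)); robot.move_l(g(.1),velocity=.15); robot.pause(.1); f0=ft()
    s=robot.move_l(g(.037),velocity=.04,f_stop=f); e=np.array(robot.observe()["eef_pos"][:2])-o
    f1=ft()-f0; print("insert stop",s,"d",e@ex,"lat",e@ey,"f ax/lat/z",f1[:2]@ex,f1[:2]@ey,f1[2]); return -(e@ex)
E
python3 - <<'E'
from pin import *
p=pinpose("blue"); print(p)
pick("blue",p,-180); insert("blue",-180); print(robot.observe()["time"])
S=[cam("top"),cam("side")]
cv2.imwrite("pics/ins1.png",cv2.resize(S[1]["img"][140:260,140:300][:,:,::-1],(800,600),interpolation=cv2.INTER_CUBIC))
E
```

```text
top 25 25 tab [0.4389 0.2275] ring [0.4024 0.2189] [0.0841 0.0673] yaw 13.2 14.6
side 42 23 tab [0.4377 0.2236] ring [0.403  0.2181] [0.0868 0.0729] yaw 9.1 9.3
[ 0.43825895  0.22554639 11.97938776]
picked [-0.38   0.27   2.18   0.015  0.326  0.003  0.166]
lifted [-0.38   0.13  -2.87  -0.092  0.163  0.02   0.168]
insert stop False d -0.03876310859521121 lat 1.8339357563929584e-05 f ax/lat/z -4.3926568808509225 0.22263316714507977 1.12
49.75
```

View pics/ins1.png

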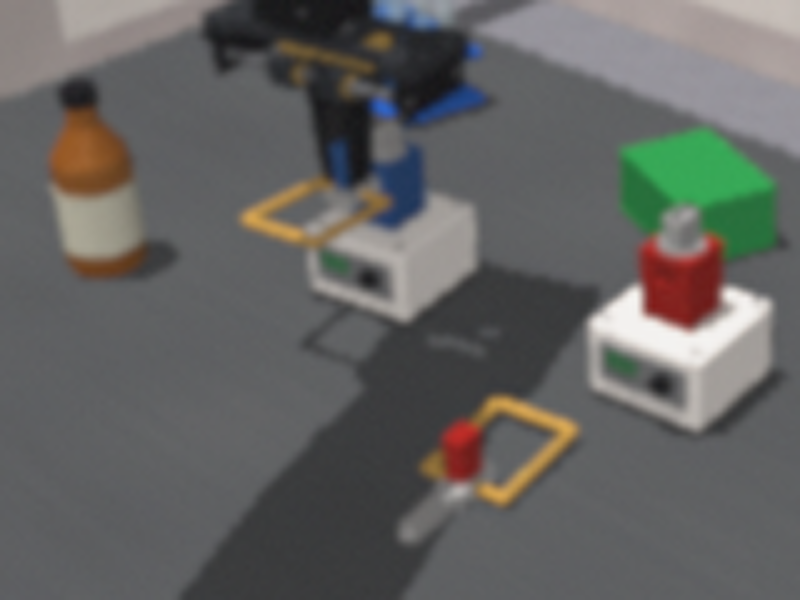

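The side view shows the blue pin fully in its block, gripped at about (345,190), with its ring folded back. Next is the ring.

```bash
cat > ring.py <<'E'
from h import *
def ring(col,r=.077,hd=.038):
    o,ex,ey,a=unit(col)
    bar=lambda t,dx=0,dz=.015:[*(o+ex*(-hd-r*np.cos(np.radians(t))+dx)),.098+r*np.sin(np.radians(t))+dz]
    robot.set_gripper(.4); e=robot.observe()["eef_pos"]; robot.move_l([e[0],e[1],.22],velocity=.2)
    b=bar(0); robot.move_to([b[0],b[1],.2],down(a)); robot.move_l(b,velocity=.12,f_stop=8); f0=ft()
    robot.set_gripper(0); robot.pause(.1); f=ft(); print("bar grip",f-f0,"width",f[6])
    for t in range(12,127,12): robot.move_l(bar(t),velocity=.1)
    f=ft()-f0; print("at",t,f[:3],"ax",f[:2]@ex); tl=t
    robot.set_gripper(.3); b=bar(t); robot.move_l([b[0],b[1],b[2]+.05],velocity=.15); robot.set_gripper(0)
    f0=ft()
    for t in range(tl+8,181,12): robot.move_l(bar(t,.004,.03),velocity=.1)
    s=robot.move_l(bar(180,.004,.026),velocity=.03,f_stop=7); f=ft()-f0; print("down",s,robot.observe()["eef_pos"][2]-.123,f[:3])
    b=bar(180,.004); robot.move_l([b[0],b[1],.22],velocity=.2)
def home(col):
    o,ex,ey,a=unit(col); robot.set_gripper(0)
    p=o-ex*.085; robot.move_to([*p,.22],down(a)); robot.move_l([*p,.118],velocity=.15)
    s=robot.move_l([*(o-ex*.064),.118],velocity=.03,f_stop=12); e=np.array(robot.observe()["eef_pos"][:2])-o; print("home",s,"d",e@ex)
    robot.move_l([*p,.118]); robot.move_l([*p,.25],velocity=.2)
E
python3 - <<'E'
from ring import *
ring("blue"); print(robot.observe()["time"])
c=cam("side")
cv2.imwrite("pics/ring1.png",cv2.resize(c["img"][140:260,140:300][:,:,::-1],(800,600),interpolation=cv2.INTER_CUBIC))
E
```

```text
bar grip [ 0.73   0.5    0.18  -0.039 -0.053  0.    -0.329] width 0.07
at 120 [ 1.24 -0.44 -0.5 ] ax 1.1285670267641197
down False 0.0007816573439159841 [-0.39 -0.39 -0.54]
61.9
```

View pics/ring1.png

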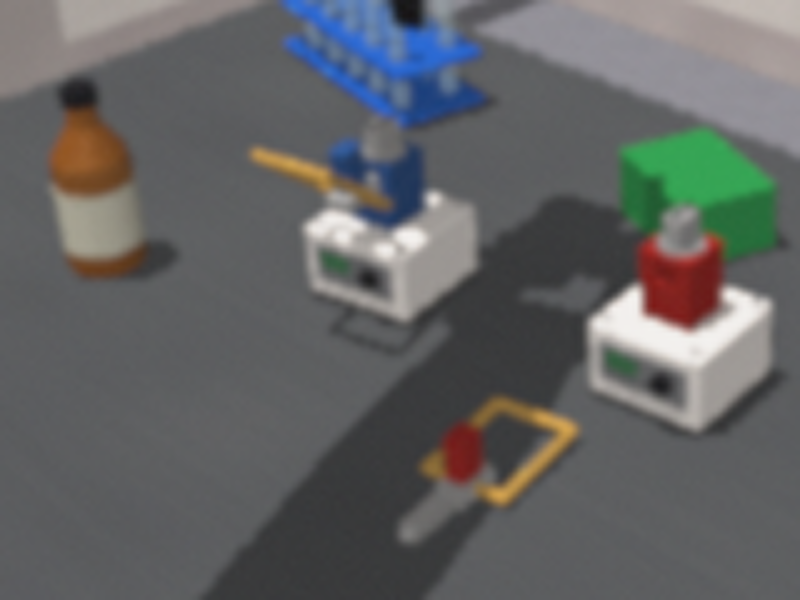

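The blue ring slipped out of the fingers partway and stands at about 25° (bar end at (250,155) in the crop). I'll measure its angle and grip it deeper.

```bash
cat >> ring.py <<'E'
def ringangle(col,verbose=1):
    o,ex,ey,a=unit(col); out=[]
    for n in("top","side"):
        c=cam(n);P=cloud(c);m=(mask(c,"brass")>0)&(c["depth"]>0)&(np.hypot(P[...,0]-o[0],P[...,1]-o[1])<.15)&(P[...,2]>.075)
        q=P[m]; 
        if len(q)<5: print(n,"none");continue
        u=np.c_[(q[:,:2]-o)@ex+.038,(q[:,:2]-o)@ey,q[:,2]-.098]; r=np.hypot(u[:,0],u[:,2]); k=(r>.068)&(r<.09)&(abs(u[:,1])<.034)
        if k.sum(): print(n,m.sum(),k.sum(),"r",np.median(r[k]).round(4),"y",u[k,1].min().round(3),u[k,1].max().round(3),"ang",np.median(np.degrees(np.arctan2(u[k,2],-u[k,0]))).round(1))
        t=P[(mask(c,col)>0)&(c["depth"]>0)&(P[...,2]>.12)]; t=t[np.hypot(*(t[:,:2]-o).T)<.08]
        if len(t): print(n,"tab d",np.median((t[:,:2]-o)@ex).round(4),np.median((t[:,:2]-o)@ey).round(4),len(t))
E
python3 - <<'E'
from ring import *
ringangle("blue")
E
```

```text
top 47 13 r 0.0791 y -0.032 -0.017 ang 41.5
top tab d -0.0365 -0.0063 3
side 82 35 r 0.0773 y -0.033 0.029 ang 38.8
side tab d -0.0402 -0.005 40
```

```bash
python3 - <<'E'
import re
s=open('ring.py').read()
i=s.index("def ring(");j=s.index("def home(")
new='''def barpos(col,t,dx=0,dz=.006,r=.077,hd=.038):
    o,ex,ey,a=unit(col); return [*(o+ex*(-hd-r*np.cos(np.radians(t))+dx)),.098+r*np.sin(np.radians(t))+dz]
def lift(col,t0,t1=120,step=10,dz=.006):
    a=unit(col)[3]; robot.set_gripper(.35); e=robot.observe()["eef_pos"]; robot.move_l([e[0],e[1],.23],velocity=.2)
    b=barpos(col,t0,0,dz); robot.move_to([b[0],b[1],max(.2,b[2]+.04)],down(a)); robot.move_l(b,velocity=.12,f_stop=8)
    robot.set_gripper(0); o=robot.observe(); print("grip width",o["width"],"ff",o["finger_force"])
    for t in np.linspace(t0,t1,int((t1-t0)/step)+1)[1:]:
        robot.move_l(barpos(col,t,0,dz),velocity=.08); o=robot.observe(); print(round(t),"w",round(o["width"],3),np.round(o["finger_force"],1),np.round(o["ft_force"],1))
        if o["width"]<.045: print("lost at",t); return False
    return True
def press(col,tl=120):
    robot.set_gripper(.3); b=barpos(col,tl); robot.move_l([b[0],b[1],b[2]+.055],velocity=.15); robot.set_gripper(0)
    for t in range(tl+10,181,10): robot.move_l(barpos(col,t,.004,.031),velocity=.1)
    f0=ft(); s=robot.move_l(barpos(col,180,.004,.025),velocity=.03,f_stop=7); print("down",s,robot.observe()["eef_pos"][2]-.123,(ft()-f0)[:3])
    b=barpos(col,180,.004); robot.move_l([b[0],b[1],.22],velocity=.2)
'''
open('ring.py','w').write(s[:i]+new+s[j:])
E
python3 - <<'E'
from ring import *
if lift("blue",40): press("blue")
print(robot.observe()["time"]); ringangle("blue")
E
```

```text
grip width 0.07257168857428377 ff 29.999782741069794
50 w 0.073 30.0 [-4.5 -0.1  4.1]
60 w 0.075 30.0 [-3.9 -1.1  5.8]
70 w 0.072 30.0 [-3.9 -0.7  7. ]
80 w 0.075 30.0 [-2.6 -0.7  6.5]
90 w 0.075 30.0 [ 0.2 -0.9  5.6]
100 w 0.079 30.0 [-0.2 -1.5  5.5]
110 w 0.073 30.0 [ 1.2 -0.4  5. ]
120 w 0.076 30.0 [ 0.6 -0.4  4.3]
down False -0.00017065352550901802 [ 0.45 -0.35  1.49]
72.0917
top 44 8 r 0.0762 y -0.031 -0.024 ang 117.6
top tab d -0.0407 -0.0059 5
side 122 11 r 0.0749 y -0.033 0.032 ang 118.0
side tab d -0.0403 -0.0065 34
```

```bash
python3 - <<'E'
s=open('ring.py').read()
i=s.index("def press(");j=s.index("def home(")
new='''def press(col,t0=118,grip=False):
    up=lambda: robot.move_l([*robot.observe()["eef_pos"][:2],.25],velocity=.2)
    if grip: robot.set_gripper(.3)
    up(); robot.set_gripper(0)
    b=barpos(col,t0,-.026,.019); robot.move_l([b[0],b[1],.25],velocity=.2); robot.move_l(b,velocity=.15)
    for t in (t0,126,133,140): robot.move_l(barpos(col,t,-.014,.019),velocity=.06)
    up(); b=barpos(col,140,.002,.042); robot.move_l(b,velocity=.15)
    for t in range(140,181,8): robot.move_l(barpos(col,t,.003,.028),velocity=.08)
    f0=ft(); s=robot.move_l(barpos(col,180,.003,.025),velocity=.03,f_stop=7); print("down",s,robot.observe()["eef_pos"][2]-.123,(ft()-f0)[:3])
    up()
'''
open('ring.py','w').write(s[:i]+new+s[j:])
E
python3 - <<'E'
from ring import *
press("blue"); print(robot.observe()["time"]); ringangle("blue")
c=cam("side")
cv2.imwrite("pics/ring2.png",cv2.resize(c["img"][140:260,140:300][:,:,::-1],(800,600),interpolation=cv2.INTER_CUBIC))
E
```

```text
down False -8.784594811676871e-05 [-0.01  0.24 -0.06]
78.9917
top 52 9 r 0.0779 y -0.03 -0.019 ang 130.0
top tab d -0.0404 -0.0047 11
side 122 12 r 0.0757 y -0.031 0.029 ang 129.8
side tab d -0.0425 -0.0061 28
```

View pics/ring2.png

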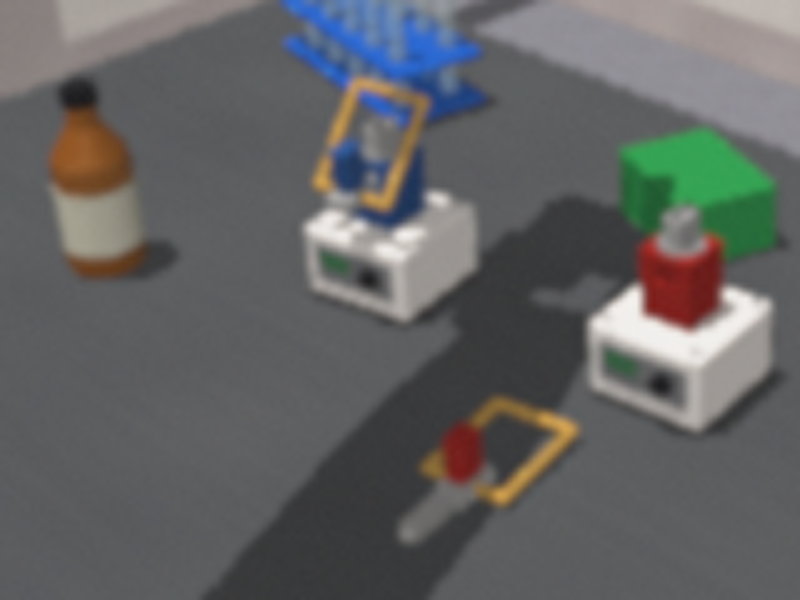

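```bash
python3 - <<'E'
s=open('ring.py').read()
i=s.index("def press(");j=s.index("def home(")
new='''def press(col,t0=118,grip=False):
    up=lambda: robot.move_l([*robot.observe()["eef_pos"][:2],.25],velocity=.2)
    if grip: robot.set_gripper(.3)
    up(); robot.set_gripper(0)
    b=barpos(col,t0,-.022,.017); robot.move_l([b[0],b[1],.25],velocity=.2); robot.move_l(b,velocity=.15)
    for t in np.linspace(t0,158,6): 
        if robot.move_l(barpos(col,t,-.005,.017),velocity=.06,f_stop=10): print("stop",t)
    up(); b=barpos(col,158,.002,.045); robot.move_l([b[0],b[1],.25],velocity=.2); robot.move_l(b,velocity=.15)
    for t in range(158,181,7): robot.move_l(barpos(col,t,.001,.029),velocity=.06)
    f0=ft(); s=robot.move_l(barpos(col,180,.001,.026),velocity=.03,f_stop=7); print("down",s,robot.observe()["eef_pos"][2]-.123,(ft()-f0)[:3])
    up()
'''
open('ring.py','w').write(s[:i]+new+s[j:])
E
python3 - <<'E'
from ring import *
press("blue",130); print(robot.observe()["time"]); ringangle("blue")
c=cam("side")
cv2.imwrite("pics/ring3.png",cv2.resize(c["img"][140:260,140:300][:,:,::-1],(800,600),interpolation=cv2.INTER_CUBIC))
E
```

```text
down True 0.0021986621673074913 [-1.54 -1.12  3.89]
86.4583
top 59 15 r 0.0775 y -0.029 -0.009 ang 174.0
top tab d -0.0396 -0.0041 11
side 92 16 r 0.0768 y -0.032 0.015 ang 175.9
side tab d -0.0428 -0.005 32
```

View pics/ring3.png

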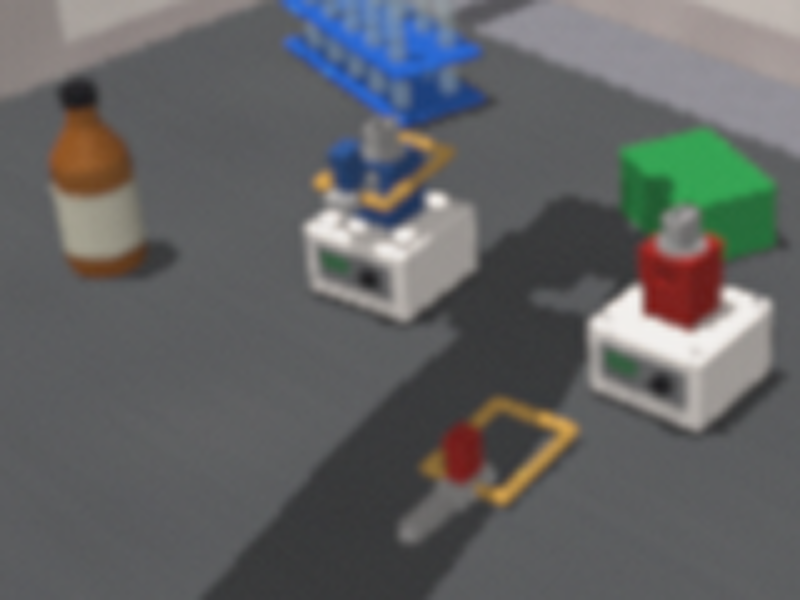

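```bash
sed -i 's/-ex\*.064),.118\]/-ex*.055),.113]/; s/p,.118\]/p,.113]/g; s/velocity=.03,f_stop=12/velocity=.04,f_stop=9/' ring.py
python3 - <<'E'
from ring import *; from pin import *
home("blue"); ringangle("blue")
p=pinpose("red"); print(p)
for k in(0,-360): print([None if q is None else round(q[5]) for q in(robot.inverse_kinematics([p[0],p[1],.12],down(p[2]+90+k)),robot.inverse_kinematics([.53,-.02,.18],down(96.2)))])
pick("red",p,0); d=insert("red",0); print(robot.observe()["time"])
S=cam("side")
cv2.imwrite("pics/ins2.png",cv2.resize(S["img"][140:260,160:320][:,:,::-1],(800,600),interpolation=cv2.INTER_CUBIC))
E
```

```text
home True d -0.061352544383302204
top 61 20 r 0.0777 y -0.029 0.001 ang 176.0
top tab d -0.064 -0.0346 1
side 100 18 r 0.078 y -0.034 0.013 ang 176.1
side tab d -0.0444 -0.0049 28
top 28 28 tab [0.4484 0.0135] ring [0.488  0.0212] [0.085  0.0662] yaw -169.0 -169.6
side 54 31 tab [0.4482 0.0131] ring [0.488  0.0202] [0.0991 0.0699] yaw -169.8 -167.5
[ 4.48270038e-01  1.32826455e-02 -1.68545561e+02]
[73, -104]
[73, -104]
picked [-0.99  -0.36   1.76  -0.085  0.295  0.004  0.166]
lifted [-0.34   0.02  -1.56  -0.087  0.205 -0.013  0.167]
insert stop False d -0.037179549947033416 lat 1.013518186359064e-05 f ax/lat/z 0.256790243344889 -0.6917794236047158 -0.53
99.725
```

View pics/ins2.png

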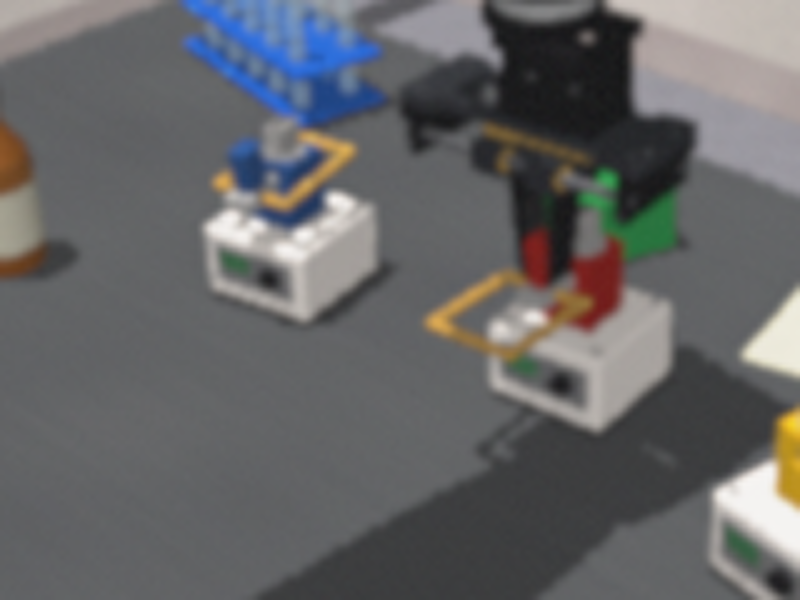

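Run:
```python
from ring import *
o,ex,ey,a=unit("red"); f0=ft()
s=robot.move_l([*(o-ex*.031),.1335],velocity=.03,f_stop=10); e=np.array(robot.observe()["eef_pos"][:2])-o; print(s,e@ex,ft()-f0)
robot.set_gripper(.4); robot.move_l([*(o-ex*.037),.23],velocity=.2)
ringangle("red"); ringangle("blue")
if lift("red",2): press("red",120,True)
print(robot.observe()["time"]); ringangle("red")
```

```text
True -0.03437191167789097 [-2.     0.13   4.35   0.042  0.031  0.064 -0.005]
top none
side 171 41 r 0.079 y -0.033 0.031 ang -5.8
side tab d -0.0459 -0.0055 38
top 130 49 r 0.0773 y -0.032 0.034 ang 175.0
top tab d -0.041 0.0009 30
side 62 17 r 0.0771 y -0.034 0.011 ang 176.0
side tab d -0.0435 -0.0058 33
grip width 0.0750716254218438 ff 30.000024139881134
13 w 0.071 30.0 [-4.1 -1.4 -0.3]
23 w 0.076 30.0 [-12.8  -2.1   3.9]
34 w 0.076 30.0 [-23.4  -4.6   8.3]
45 w 0.076 30.0 [-30.1  -3.6  17.7]
56 w 0.072 30.0 [-34.1  -3.1  36.1]
66 w 0.074 30.0 [-14.7  -0.8  30.3]
77 w 0.075 30.0 [-5.9 -0.3 24.7]
88 w 0.076 30.0 [ 0.   0.3 17.9]
99 w 0.072 30.0 [ 2.7  1.  12.7]
109 w 0.074 30.0 [ 2.8  0.1 10. ]
120 w 0.078 30.0 [4.4 0.6 6.6]
down True 0.0021221150595768234 [-1.14  0.11  4.21]
117.325
top none
side 136 17 r 0.0767 y -0.034 0.009 ang 176.5
side tab d -0.0461 -0.0052 37
```

Run:
```python
from ring import *
home("red"); 
robot.move_to([.40,-.25,.4],down(6))
for k in("red","blue"): ringangle(k)
s=cam("side");t=cam("top")
for n,c in(("top",t),("side",s)):
    P=cloud(c);z=P[...,2];
    for col in("red","blue"):
        o,ex,ey,a=unit(col); u=(P[...,:2]-o)@ex; w=(P[...,:2]-o)@ey; m=(mask(c,col)>0)&(c["depth"]>0)&(abs(w)<.03)
        tab=m&(z>.128)&(z<.145)&(abs(u+.04)<.02); blk=m&(z>.105)&(z<.12)&(abs(u)<.026)
        f=lambda m:cv2.minAreaRect(np.c_[u[m],w[m]].astype(np.float32)) if m.sum()>3 else None
        print(n,col,"tab",tab.sum(),f(tab),"blk",f(blk))
r=s["img"][150:215,190:300]; cv2.imwrite("pics/end1.png",cv2.resize(r[:,:,::-1],(800,473),interpolation=cv2.INTER_CUBIC))
r=t["img"][170:230,170:290]; cv2.imwrite("pics/end2.png",cv2.resize(r[:,:,::-1],(800,400),interpolation=cv2.INTER_CUBIC))
```

```text
home True d -0.061749267073180916
top 130 48 r 0.0772 y -0.028 0.034 ang 174.7
top tab d -0.0404 0.0028 32
side 115 23 r 0.076 y -0.033 0.008 ang 176.2
side tab d -0.0464 -0.0035 37
top 129 50 r 0.077 y -0.032 0.034 ang 174.4
top tab d -0.0403 0.0006 31
side 62 15 r 0.0777 y -0.031 0.01 ang 176.2
side tab d -0.042 -0.0047 32
top red tab 30 ((-0.04115923121571541, 0.0017642602324485779), (0.020656486973166466, 0.013328608125448227), 7.888927936553955) blk ((9.668059647083282e-05, 0.0018880683928728104), (0.035406600683927536, 0.0396466962993145), 86.63211059570312)
top blue tab 30 ((-0.040937960147857666, 0.0006840452551841736), (0.01421166118234396, 0.0171278677880764), 83.52445220947266) blk ((0.0003440212458372116, -0.00042468495666980743), (0.039180245250463486, 0.03855025768280029), 0.3408060371875763)
side red tab 23 ((-0.041885167360305786, -0.0014757122844457626), (0.02008518949151039, 0.014927899464964867), 5.091787815093994) blk ((-0.002140653319656849, -0.01570681668817997), (0.019063759595155716, 0.03577365353703499), 74.3460464477539)
side blue tab 20 ((-0.04277663677930832, -0.001717639621347189), (0.01359380129724741, 0.018954290077090263), 89.3728256225586) blk ((-0.006177909672260284, -0.017367403954267502), (0.014102719724178314, 0.0379621684551239), 57.439903259277344)
```

View pics/end1.png

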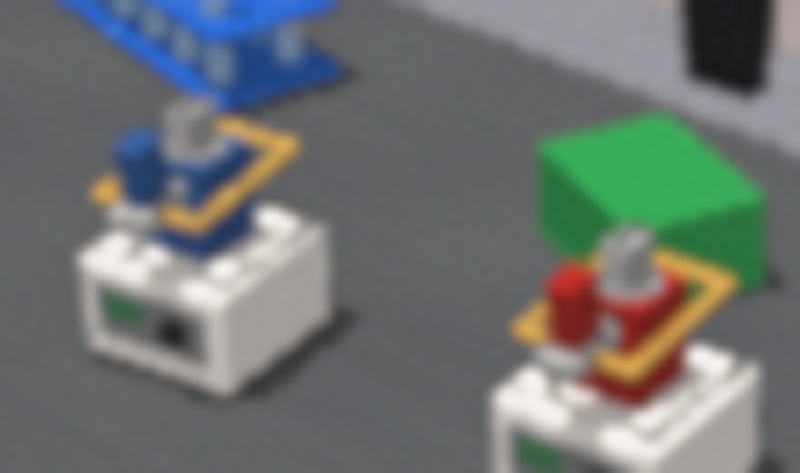

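View pics/end2.png

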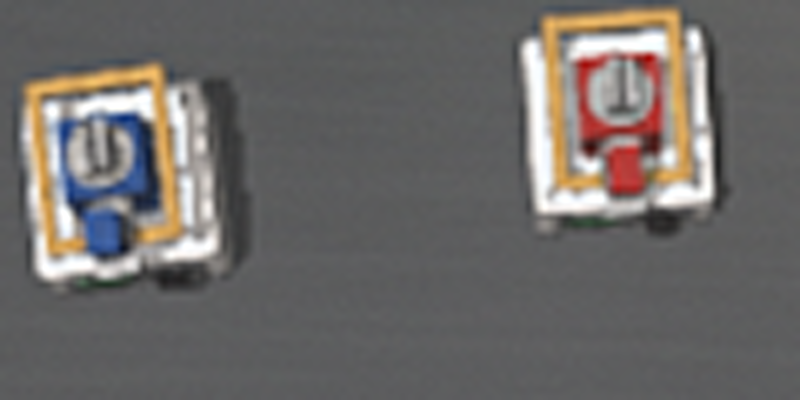

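```bash
sed -i 's/f_stop=9/f_stop=22/; s/-ex\*.055),.113/-ex*.05),.113/' ring.py
python3 - <<'E'
from ring import *
for k in("red","blue"): home(k)
robot.move_to([.40,-.25,.4],down(6)); c=cam("top");P=cloud(c);z=P[...,2]
for col in("red","blue"):
    o,ex,ey,a=unit(col); u=(P[...,:2]-o)@ex; w=(P[...,:2]-o)@ey; m=(mask(c,col)>0)&(c["depth"]>0)&(abs(w)<.03)&(z>.128)&(z<.145)&(abs(u+.04)<.02)
    print(col,cv2.minAreaRect(np.c_[u[m],w[m]].astype(np.float32)),np.median(z[m]))
    ringangle(col)
print(robot.observe()["time"])
E
```

```text
home True d -0.06157968366090672
home True d -0.06120988824187881
red ((-0.040823109447956085, 0.001827159896492958), (0.020106777548789978, 0.013290529139339924), 7.326579570770264) 0.13443026242159173
top 127 47 r 0.0767 y -0.028 0.034 ang 175.6
top tab d -0.0415 0.0017 32
side 115 24 r 0.0761 y -0.033 0.007 ang 176.5
side tab d -0.047 -0.0053 37
blue ((-0.04126042127609253, 0.0010368525981903076), (0.013151690363883972, 0.01704360730946064), 84.10066223144531) 0.13474495085882573
top 130 51 r 0.0774 y -0.031 0.034 ang 174.8
top tab d -0.0411 0.0014 30
side 64 18 r 0.0765 y -0.034 0.011 ang 175.4
side tab d -0.0442 -0.0048 30
132.3583
```

```bash
python3 -c "
from rig import robot, imaging
print(robot.hand_in())"
```

```text
the job is handed in; nothing more can be done
None
```

I pushed the blue and red pins home against their blocks and swung both rings over to about 175°. The yellow unit had no pin and is left unpinned. I handed the job in at about 132 s, and it returned no verdict.

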